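# Latch the shielded box and hold the field probe over its vent

## Task

Leak-check the grey shielded test box: press its lid shut, turn the red latch on its front edge fully across the lid, then draw the yellow-ringed field probe out of its sloping holder, turn it to point straight down, and finish holding it still with its white tip two to three centimetres above the middle of the round vent in the lid. The program ends with the probe still in the gripper; the probe must not touch the box. Leave the blue-ringed probe and the things lying round about where they are.

Things in the scene. Friction and masses are not known exactly. Their poses are not given: they have to be found in the camera images.
- box: grey shielded box fixed to the worktop, 130 (its x) x 170 (its y) x 72 mm high with the lid shut; origin at the centre of its underside, x points to the back (the lid's hinge side), y to its left, z up. Lid 8 mm thick. A bracket in the middle of the front carries the latch; three brass sockets stick out 15 mm from the right wall (-y)
- lid (a joint): hinge angle of the lid, rad: 0 shut (level), positive with its front edge raised; it starts ajar (0.15 to 0.35) and a stiff hinge keeps it where it is left. Hinge line: along the box's y, at x = +70, z = 64 mm in the box frame. Some 2 to 5 N down on the front edge moves it; it stops hard at 0 and stays shut
- lid_press (a point): point on the top surface of the lid, 12 mm behind its front edge and 45 mm left of the middle; a good place to press down on; moves with the lid (x -53, y 45, z 72 mm in the box frame when shut)
- latch (a joint): angle of the latch, rad, about its upright axis, growing counterclockwise seen from above. Near 0 (it starts at 0 to 0.3) the steel wing lies along the box's front edge towards its right (-y); at 1.57 (hard stop) it points to the box's +x, square across the lid's edge. It stays where it is left (friction 0.06 N m)
- latch_grip (a point): on the latch's upright axis, 20 mm in front of the box's front wall, at z 90 mm, in the middle of the red thumb fin: 10 mm thick, 36 mm long, 22 mm high (z 79 to 101 mm), its length along the wing, that is this point's y axis (x is across the fin); turns with the latch. The wing below it is 13 mm wide, reaches 50 mm from the axis, its top at z 79.5 mm
- vent (a point): centre of the round honeycomb vent in the lid's top surface, 44 mm across inside a 54 mm aluminium rim, standing 2 mm proud of the lid; moves with the lid; z axis upward normal to the lid, z 72 mm when the lid is shut
- stand: holder fixed to the worktop: base plate 105 x 150 x 12 mm, a grey folded sheet and two black tubes sloping at 45 degrees, at y = +45 and -45 mm in its frame. Origin under the middle, on the worktop. Tube mouths at x = -30, z = 95 mm, opening upward towards the stand's own -x (towards the robot); tubes 95 mm long, 32 mm outside, 24 mm inside
- yellow_probe_grip (a point): yellow-ringed field probe, 172 mm long, 80 g, in either tube: black round handle 24 mm in diameter, 84 mm long, yellow ring and end cap, its 30 mm shoulder on the tube's rim. This point is on its axis, 50 mm above the shoulder, 34 mm below the handle's end; its z axis runs along the probe from tip to handle's end (at first some 47 degrees from vertical)
- yellow_probe_tip (a point): end of the yellow-ringed probe's white head, on its axis, 138 mm from yellow_probe_grip. Below the shoulder come a 20 mm spigot 12 mm long, a 9 mm stem and the 18 mm head, 88 mm in all, inside the tube: pull 95 mm along the probe's axis to clear it
- blue_probe_grip (a point): the same point on the other probe, alike but with blue rings, in the other tube, 90 mm beside; leave it
- gold_adapter: gold coax adapter lying on the worktop, 14 x 38 x 16 mm, origin at the centre of its underside; leave it
- yellow_meter: yellow and black hand-held multimeter lying on the worktop, 149 x 69 x 60 mm, origin at the centre of its underside; leave it
- red_driver: red screwdriver lying on the worktop, 202 mm long (along its y), 25 mm thick, origin at the middle of its underside; leave it

How it is judged (in metres and radians):
On the way, in this order (a step that is already met when the one before it is completed fails the run):
1. the lid is pressed shut (value of joint lid below 0.03 rad), for 0.2 s.
2. the latch is turned across the shut lid (value of joint latch above 1.3 rad and value of joint lid below 0.03 rad), for 0.2 s.
3. the yellow-ringed probe is held and drawn out of its holder (height (world z) of yellow_probe_tip above 0.085 m and contact force between the fingers and yellow_probe above 1 N and contact force between yellow_probe and stand below 0.1 N), for 0.1 s.
At the end, for the whole second after the job is handed in: Lid shut (under 0.03 rad), latch over 1.3 rad; the yellow-ringed probe at rest in the fingers alone, tip down within 0.26 rad of vertical, tip within 22 mm of the vent centre seen from above and 10 to 45 mm above it, touching neither box nor holder (all of step 2 and angle between yellow_probe_grip's own z axis and vertical below 0.26 rad and horizontal distance between yellow_probe_tip and vent below 0.022 m and z of yellow_probe_tip in the frame of vent between 0.01 and 0.045 m and contact force between the fingers and yellow_probe above 1 N and contact force between yellow_probe and box below 0.1 N and contact force between yellow_probe and stand below 0.1 N and linear speed of yellow_probe below 0.02 m/s); the arm keeps its last pose, push and grip.
It fails at once if the blue-ringed probe is disturbed (20 mm) (distance of blue_probe_grip from where it was at the start of the episode above 0.02 m).
It fails at once if the gold adapter is moved (30 mm) (distance of gold_adapter from where it was at the start of the episode above 0.03 m).
It fails at once if the yellow meter is moved (30 mm) (distance of yellow_meter from where it was at the start of the episode above 0.03 m).
It fails at once if the red screwdriver is moved (30 mm) (distance of red_driver from where it was at the start of the episode above 0.03 m).
It fails at once if the yellow-ringed probe touches the box (over 1 N) (contact force between yellow_probe and box above 1 N).
It also fails if it takes over 54 s, if anything falls off the work surface, if the arm or the gripper's body presses on something with over 40 N, if the wrist force passes 120 N, or if a joint passes its speed limit or range.

## Robot

A 7-joint arm with a two-finger parallel gripper is mounted at the origin on a cart in front of the work surface, level with it; the furniture and walls round the work are solid. World frame = base frame: x ahead of the robot, y to its left, z up, the work surface at z = 0. Lengths are in mm, angles in degrees, forces in N, time in s.
With the tool pointing down it reaches from about 400 to 900 mm from the base axis. Payload 5.5 kg.
Tool frame: the origin (TCP) lies on the centre line of the jaws, within the pads' length; the fingertips stand 25 mm ahead of it and the grasp point (between the pads) lies 6 mm ahead of it; z points along the fingers, y is the line along which they close (so a half turn about z gives the same grasp; the last joint's range is limited). The gripper opens to 85 mm and grips with 20 to 120 N. Pads are 22 mm wide; open, the fingers measure 114 mm over their backs; the gripper's body (76 mm by 85 mm) begins 54 mm behind the grasp point. The pads swing forward as they close: fully open they stand 13 mm farther back than shut.
Start: joints at [89.336, 28.699, -24.465, 88.831, 12.651, 65.22, -12.049], TCP at [176.413, -625.602, 256.31] pointing down, gripper open.
Joint ranges: [-164.97, 164.97], [-17.58, 116.51], [-87.97, 89.64], [11.32, 138.91], [-80.73, 260.73], [10.89, 115.49], [-147.41, 147.41]. Speed limits (degrees/s): [147.25, 147.25, 180, 180, 180, 180, 180].

## Interface

Orientations are given as [roll, pitch, yaw] about the fixed x, y, z axes, in that order (R = Rz(yaw) Ry(pitch) Rx(roll)).
In Python, from cell import r gives the robot as it stands. The module is installed in compiled form; this text tells all that it offers.
- The arm moves only by the tool servo_tool, never from a script. Its argument "deltas" is a list of rows, each an object with "gripper": the gripper's target within -1 to 1 (fully open at 1, half-way at 0, shut at -1); "slide": the shift along the tool's x, y, z in mm, a list of three; "twist": the turn about the tool's z in degrees. In form: [{"gripper": gripper, "slide": [dx, dy, dz], "twist": twist}, ...]. A call has 1 to 5 rows; each row shifts and turns the commanded pose from where the row before left it, along the tool's axes as they then stand; what a row does not reach is not made up. A row lasts 1/12 s, in which the tool goes at most 41.7 mm and 7.16 degrees, less where a joint would pass 70% of its speed; a pose out of reach is approached as far as the arm can. A call with a gripper value outside its range is refused whole. The fingers move at their own pace and stop on an object; the grip force is fixed at half the most. Time passes only in rows, so rows that do not move let the fingers close. It gives the time, the measured TCP pose, the force, the opening and the grip force at its end, in the units of the state.
- r.sense(): the state, without advancing time (a new reading comes with each control period).
- r.grab_frame(name): name is "scene" or "top" or "wrist"; returns the picture (480x640x3 uint8, red, green, blue); there is no depth.
- r.camera_info(name): a dict with "fx", "fy", "cx", "cy" (pixels), "k1" (the pictures are not rectified: a ray, as slopes to the right and down, at radius r is drawn at 1 + k1 r^2 times it, then the intrinsics apply), "rvec" (rotation vector, rad) and "tvec" (3), from world to camera coordinates, as OpenCV has them; the wrist camera has in their place "T_tool_cam" (4x4, takes a point from camera to tool coordinates, whose origin is the TCP and whose axes are the flange's). Camera axes: x right, y down, z forward; pixel columns grow to the right and rows downward; lengths in mm; the calibration is good to about 2 mm. A picture is of the moment at which its call begins: read the wrist's pose just before it. camera_info takes no time and is no camera call.
- r.finish_job(): hands the job in; it is judged then, once.
The state is a dict: "clock": time; "q": joint angles; "qvel": joint speeds; "tau": joint torques, N m; "eef_pos": TCP position; "ee_rot": TCP orientation; "wrist_force": force on the tool from outside, world axes, zero at the start; "ft_torque": the same for the moment, N m; "width": finger opening in mm; "grip_force": force on a finger pad.
Only numpy, scipy, OpenCV 4.12 (cv2) and the standard library are available. Lean on these libraries where they do the work, as an engineer would, in place of code of your own. Each camera call takes 0.05 s, during which the arm holds its last target. There are 200 camera calls.

## Working session

There is one attempt and no reset: what is moved stays moved. The work goes in short steps, Python scripts to look and compute and a tool call to move; the robot and the scene stay as the last step left them, time stands still between calls to the robot, and variables do not carry over. Pictures are saved under pics/ and viewed, at most 11 in all, crops included, and the job is handed in when it is done.

Besides the shell and the picture viewer there is one more tool, called after ">>>" as name(argument=value, ...) on one line, values as JSON. servo_tool: Moves the arm, as the interface text tells. Its arguments: {"type":"object","properties":{"deltas":{"type":"array","items":{"type":"object","properties":{"gripper":{"type":"number"},"slide":{"type":"array","items":{"type":"number"}},"twist":{"type":"number"}}}}},"required":["deltas"]}

```bash
mkdir -p pics
python3 - <<'E'
from cell import r
import cv2
print(r.sense())
for n in("scene","top"):
    im=r.grab_frame(n); cv2.imwrite(f"pics/{n}0.png",im[:,:,::-1]); print(n,r.camera_info(n))
print(r.camera_info("wrist"))
E
```

```text
{'clock': 0.0, 'q': array([ 89.33630719,  28.75372181, -24.44965751,  88.89194016,
        12.65123609,  65.22084629, -12.04676098]), 'qvel': array([-0.01365801,  0.00781031, -0.02852201, -0.01545687, -0.03344911,
        0.00604609, -0.01776874]), 'tau': array([ 3.48387966e-04, -5.69516587e+01, -5.81640109e+00, -2.80946732e+01,
        1.05935137e-02,  1.19548404e-02, -9.43496929e-06]), 'eef_pos': array([ 176.10753249, -625.00837178,  255.25117614]), 'ee_rot': array([-1.79886649e+02, -1.51647040e-03,  1.57466178e+01]), 'wrist_force': array([ 0.42489057,  0.1777666 , -0.52762013]), 'ft_torque': array([-0.01077282,  0.03303325, -0.00153891]), 'grip_force': 0.0, 'width': 85.34317796620074}
scene {'fx': 474.7673321530244, 'fy': 474.7673321530244, 'cx': 320.3982626481738, 'cy': 241.40132467339802, 'k1': 0.006507098087135125, 'rvec': array([ 1.01584891, -2.49851132,  0.97424776]), 'tvec': array([250.93889158, 412.37150324, 861.64882868])}
top {'fx': 453.07096365383006, 'fy': 453.07096365383006, 'cx': 324.6125729029063, 'cy': 239.98682377706302, 'k1': -0.04369286038718239, 'rvec': array([ 2.18255508, -2.20106552,  0.10234629]), 'tvec': array([-167.28924663,  497.43820559, 1190.5814307 ])}
{'fx': 353.12873780218484, 'fy': 353.12873780218484, 'cx': 313.7828713170357, 'cy': 244.49687906362763, 'k1': -0.00029768891422688446, 'T_tool_cam': array([[-7.22106286e-04, -9.44800441e-01, -3.27645547e-01,
         8.49818006e+01],
       [ 9.99999738e-01, -6.68267788e-04, -2.76904104e-04,
         3.27111480e-01],
       [ 4.26641545e-05, -3.27645661e-01,  9.44800677e-01,
        -1.17206494e+02],
       [ 0.00000000e+00,  0.00000000e+00,  0.00000000e+00,
         1.00000000e+00]])}
```

View pics/scene0.png

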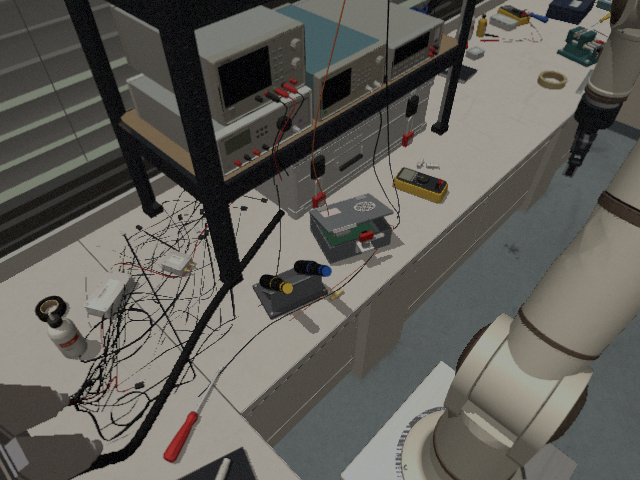

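View pics/top0.png

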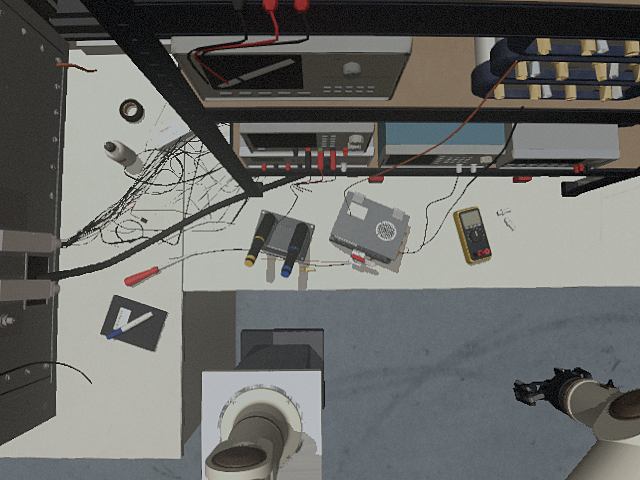

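The top view shows the box around px (370,230), the stand around (278,245) with yellow left and blue right, the latch at (358,258), the meter at (473,237) and the driver at (150,272). I'll enlarge both views.

Run:
```python
import cv2,numpy as np
a=cv2.imread("pics/top0.png")[185:285,230:430]; b=cv2.imread("pics/scene0.png")[180:320,240:440]
cv2.imwrite("pics/c1.png",cv2.resize(a,(800,400),interpolation=cv2.INTER_CUBIC))
cv2.imwrite("pics/c2.png",cv2.resize(b,(800,560),interpolation=cv2.INTER_CUBIC))
```

```text
(no output)
```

View pics/c1.png

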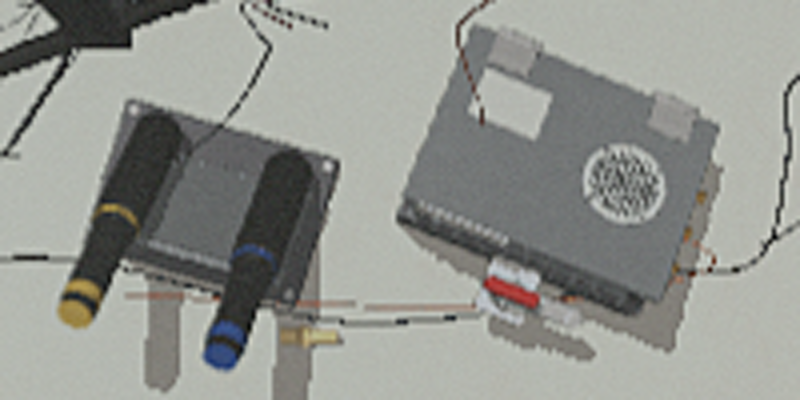

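View pics/c2.png

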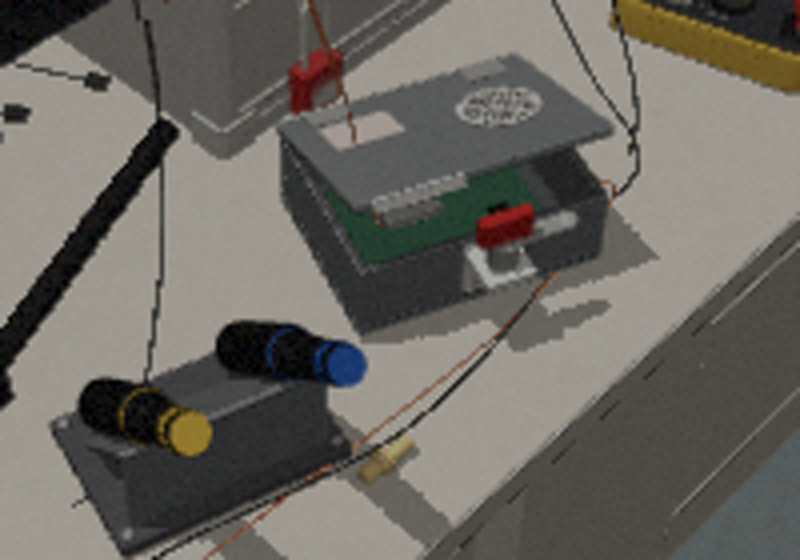

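The crops show these features: yellow cap at top (249,263) and scene (287,288); latch fin at top (358,257); vent at top (386,231) and scene (365,206). The lid is well open. Next I'll fit the box and stand poses from both views.

```bash
cat > h.py <<'E'
import numpy as np,cv2
from cell import r
from scipy.spatial.transform import Rotation as R
def proj(n,P):
    c=r.camera_info(n); P=np.atleast_2d(np.array(P,float))
    K=np.array([[c['fx'],0,c['cx']],[0,c['fy'],c['cy']],[0,0,1]])
    return cv2.projectPoints(P,c['rvec'],c['tvec'],K,np.array([c['k1'],0,0,0]))[0].reshape(-1,2)
def ray(n,uv):
    c=r.camera_info(n);K=np.array([[c['fx'],0,c['cx']],[0,c['fy'],c['cy']],[0,0,1]])
    p=cv2.undistortPoints(np.array([[uv]],float),K,np.array([c['k1'],0,0,0])).ravel()
    Rm=cv2.Rodrigues(c['rvec'])[0]; return -Rm.T@c['tvec'],Rm.T@np.r_[p,1]
def onz(n,uv,z):
    o,d=ray(n,uv); return o+d*(z-o[2])/d[2]
def place(x,y,yaw,P): return np.array([x,y,0])+np.array(P,float)@R.from_euler('z',yaw).as_matrix().T
def tri(a,b):
    o1,d1=ray("top",a);o2,d2=ray("scene",b)
    s=np.linalg.lstsq(np.c_[d1,-d2],o2-o1,rcond=None)[0]
    p,q=o1+s[0]*d1,o2+s[1]*d2; return (p+q)/2,np.linalg.norm(p-q)
E
cat > fit.py <<'E'
from h import *
from scipy.optimize import least_squares
T=lambda u,v:(230+u/4,185+v/4)
S=lambda u,v:(240+u/4,180+v/4)
def lid(a,x,y):  # point on lid top
    d=np.array([x-70,72-64]);c,s=np.cos(a),np.sin(a)
    return [70+c*d[0]+s*d[1],y,64-s*d[0]+c*d[1]]
for n,a,b in[("vent",T(624,183),S(500,105)),("fin",T(512,290),S(506,226)),("ycap",T(74,314),S(190,433)),("bcap",T(219,356),S(347,364))]:
    print(n,*tri(a,b))
def res(p,full=False):
    x,y,w,a,vx,vy=p
    P=[("top",T(472,27),lid(a,65,85)),("top",T(718,125),lid(a,65,-85)),("top",T(402,207),lid(a,-65,85)),
    ("scene",S(282,128),lid(a,65,85)),("scene",S(515,57),lid(a,65,-85)),("scene",S(613,130),lid(a,-65,-85)),("scene",S(358,207),lid(a,-65,85)),
    ("scene",S(365,335),[-65,85,0]),("top",T(512,290),[-85,0,95]),("scene",S(506,226),[-85,0,90]),
    ("top",T(624,183),lid(a,vx,vy)),("scene",S(500,105),lid(a,vx,vy))]
    return np.concatenate([proj(n,place(x,y,w,[q]))[0]-m for n,m,q in P])
f=least_squares(res,[600,-180,-.4,.25,0,-40],loss='soft_l1');print("box",f.x.round(3));print(res(f.x).round(1).reshape(-1,2).tolist())
x,y,w,a,vx,vy=f.x
print("vent shut",place(x,y,w,[[vx,vy,72]]),"press",place(x,y,w,[lid(a,-53,45),[-53,45,72]]),"latch",place(x,y,w,[[-85,0,90]]))
def rs(p):
    x,y,w=p
    P=[("top",T(130,100),[52.5,75,12]),("top",T(338,160),[52.5,-75,12]),("top",T(298,310),[-52.5,-75,12]),
    ("scene",S(55,425),[52.5,75,12]),("scene",S(128,553),[-52.5,75,6]),("scene",S(350,445),[-52.5,-75,12]),
    ("top",T(74,314),[-90,45,153]),("top",T(219,356),[-90,-45,153]),("scene",S(190,433),[-90,45,153]),("scene",S(347,364),[-90,-45,153])]
    return np.concatenate([proj(n,place(x,y,w,[q]))[0]-m for n,m,q in P])
f=least_squares(rs,[600,0,-.3],loss='soft_l1');print("stand",f.x.round(3));print(rs(f.x).round(1).reshape(-1,2).tolist())
x,y,w=f.x;print("ygrip",place(x,y,w,[[-65.4,45,130.4],[-30,45,95]]))
print("adapter",onz("top",T(318,337),8),"shelf front", *[tri((370,178),(0,0))[0] for _ in []])
E
python3 fit.py
```

```text
vent [ 511.75768819 -324.92007404   97.74583159] 1.2675506919438542
fin [ 445.51070784 -254.04204978   90.42181465] 1.0672471418041878
ycap [431.40820361  11.37512786 152.54513696] 0.6952633388866871
bcap [405.65876075 -74.53825248 153.39736776] 1.3318946585863756
box [ 521.4   -285.892    5.896   12.885    1.318  -40.865]
[[0.3, 0.0], [0.1, -0.1], [0.7, -2.1], [-1.1, -0.6], [-0.1, -0.6], [0.2, -0.3], [0.0, 0.7], [-0.9, 2.8], [0.2, 1.2], [0.6, 0.8], [0.5, 0.0], [-0.3, 0.9]]
vent shut [[ 507.17355747 -324.22328883   72.        ]] press [[ 497.38283557 -227.47904432  110.09579472]
 [ 489.34328647 -224.19647849   72.        ]] latch [[ 442.70727503 -253.7613637    90.        ]]
stand [506.301 -59.114  18.56 ]
[[-0.9, 0.4], [0.5, 0.8], [-0.5, 0.8], [-1.5, -0.2], [-0.7, 2.0], [1.6, 1.2], [0.8, -0.5], [1.0, -0.4], [-0.1, -1.1], [-0.2, -0.8]]
ygrip [[456.4939537    2.70408667 130.4       ]
 [490.4166756   -7.41564351  95.        ]]
adapter [ 418.43875908 -130.40448656    8.        ] shelf front
```

>>> servo_tool(deltas=[{"gripper": -1,"slide": [30,-22,3],"twist": 0},{"gripper": -1,"slide": [30,-22,3],"twist": 0},{"gripper": -1,"slide": [30,-22,3],"twist": 0},{"gripper": -1,"slide": [30,-22,3],"twist": 0},{"gripper": -1,"slide": [30,-22,3],"twist": 0}])

```text
clock: 0.52
eef_pos: [291.5, -477.3, 240.8]
ee_rot: [-180.0, 0.0, 15.7]
wrist_force: [0.4, 0.2, 0.2]
width: 25.5
grip_force: 0.0
```

>>> servo_tool(deltas=[{"gripper": -1,"slide": [30,-22,3],"twist": 0},{"gripper": -1,"slide": [30,-22,3],"twist": 0},{"gripper": -1,"slide": [30,-22,3],"twist": 0},{"gripper": -1,"slide": [30,-22,3],"twist": 0},{"gripper": -1,"slide": [30,-22,3],"twist": 0}])

```text
clock: 0.93
eef_pos: [406.0, -330.8, 226.0]
ee_rot: [-180.0, 0.0, 15.7]
wrist_force: [0.8, -0.8, -0.0]
width: 0.0
grip_force: 0.0
```

>>> servo_tool(deltas=[{"gripper": -1,"slide": [0,0,0],"twist": -7},{"gripper": -1,"slide": [0,0,0],"twist": -7},{"gripper": -1,"slide": [0,0,0],"twist": -7},{"gripper": -1,"slide": [0,0,0],"twist": -7},{"gripper": -1,"slide": [0,0,0],"twist": -7}])

```text
clock: 1.35
eef_pos: [405.3, -332.1, 226.0]
ee_rot: [-180.0, 0.0, 51.1]
wrist_force: [0.5, -0.6, 1.0]
width: -0.3
grip_force: 0.0
```

>>> servo_tool(deltas=[{"gripper": -1,"slide": [0,0,0],"twist": -5.7},{"gripper": -1,"slide": [0,0,0],"twist": -5.5},{"gripper": -1,"slide": [0,0,0],"twist": -5.5},{"gripper": -1,"slide": [33,9.3,5],"twist": 0},{"gripper": -1,"slide": [33,9.3,5],"twist": 0}])

```text
clock: 1.77
eef_pos: [446.8, -280.6, 215.8]
ee_rot: [-180.0, 0.0, 67.1]
wrist_force: [1.3, 1.2, 0.2]
width: -0.2
grip_force: 0.0
```

>>> servo_tool(deltas=[{"gripper": -1,"slide": [33,9.3,15],"twist": 0},{"gripper": -1,"slide": [33,9.3,15],"twist": 0},{"gripper": -1,"slide": [0,0,25],"twist": 0},{"gripper": -1,"slide": [0,0,10],"twist": 0},{"gripper": -1,"slide": [0,0,5],"twist": 0}])

```text
clock: 2.18
eef_pos: [488.9, -224.2, 144.2]
ee_rot: [-179.8, -0.0, 67.5]
wrist_force: [-0.7, 0.6, -0.1]
width: 0.2
grip_force: 0.0
```

>>> servo_tool(deltas=[{"gripper": -1,"slide": [0,0,9],"twist": 0},{"gripper": -1,"slide": [0,0,9],"twist": 0},{"gripper": -1,"slide": [0,0,8],"twist": 0},{"gripper": -1,"slide": [0,0,7],"twist": 0},{"gripper": -1,"slide": [0,0,6],"twist": 0}])

```text
clock: 2.6
eef_pos: [490.1, -225.6, 106.9]
ee_rot: [180.0, 0.0, 67.4]
wrist_force: [-1.1, -0.0, 1.8]
width: 0.2
grip_force: 0.8
```

>>> servo_tool(deltas=[{"gripper": -1,"slide": [0,0,3],"twist": 0},{"gripper": -1,"slide": [0,0,3],"twist": 0},{"gripper": -1,"slide": [0,0,2],"twist": 0}])

```text
clock: 2.85
eef_pos: [490.4, -225.0, 99.1]
ee_rot: [180.0, 0.0, 67.4]
wrist_force: [-0.7, 0.3, 2.0]
width: -0.2
grip_force: 0.7
```

>>> servo_tool(deltas=[{"gripper": -1,"slide": [0,0,2],"twist": 0},{"gripper": -1,"slide": [0,0,1],"twist": 0},{"gripper": -1,"slide": [0,0,1],"twist": 0}])

```text
clock: 3.1
eef_pos: [490.7, -224.9, 96.9]
ee_rot: [180.0, 0.1, 67.4]
wrist_force: [-7.8, 1.4, 27.0]
width: -0.3
grip_force: 13.1
```

>>> servo_tool(deltas=[{"gripper": -1,"slide": [0,0,1],"twist": 0},{"gripper": -1,"slide": [0,0,1],"twist": 0},{"gripper": -1,"slide": [0,0,0],"twist": 0}])

```text
clock: 3.35
eef_pos: [490.7, -224.9, 96.8]
ee_rot: [180.0, 0.2, 67.5]
wrist_force: [-12.6, 3.2, 34.5]
width: 0.0
grip_force: 17.1
```

>>> servo_tool(deltas=[{"gripper": -1,"slide": [0,0,-20],"twist": 0},{"gripper": -1,"slide": [0,0,-35],"twist": 0},{"gripper": 1,"slide": [-22,-16,-30],"twist": 0},{"gripper": 1,"slide": [-23,-16.5,0],"twist": 0},{"gripper": 1,"slide": [0,0,0],"twist": 0}])

```text
clock: 3.77
eef_pos: [440.0, -258.0, 179.6]
ee_rot: [180.0, 0.3, 67.2]
wrist_force: [-0.9, 0.6, -0.9]
width: 35.9
grip_force: 0.0
```

Run:
```python
from h import *
s=r.sense();print(s['eef_pos'],s['ee_rot'],s['q'])
im=r.grab_frame("wrist");cv2.imwrite("pics/w1.png",im[:,:,::-1])
```

```text
[ 440.0163554  -258.00366733  179.58179186] [179.95277484   0.26149396  67.15694496] [ 62.82683525  23.81247546 -43.25059275 112.41710721  20.99987296
  51.64777517 -14.11737407]
```

View pics/w1.png

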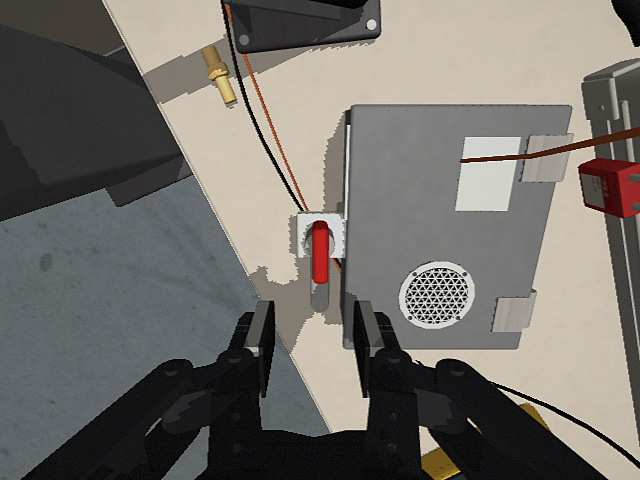

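Lid shut; the fin lies along the front edge, with its ends at px (320,222) and (321,283); vent at (437,295), lid front corners at (350,105) and (343,348).

```bash
cat >> h.py <<'E'
def wonz(pos,rot,uv,z):
    c=r.camera_info("wrist");K=np.array([[c['fx'],0,c['cx']],[0,c['fy'],c['cy']],[0,0,1]])
    p=cv2.undistortPoints(np.array([[uv]],float),K,np.array([c['k1'],0,0,0])).ravel()
    W=np.eye(4);W[:3,:3]=R.from_euler('xyz',rot,degrees=True).as_matrix();W[:3,3]=pos
    M=W@c['T_tool_cam'];d=M[:3,:3]@np.r_[p,1];o=M[:3,3];return o+d*(z-o[2])/d[2]
E
python3 - <<'E'
from h import *
p=[440.016,-258.004,179.58];q=[179.953,.2615,67.157]
for n,uv,z in[("fin a",(320,222),101),("fin b",(321,283),101),("wing",(320,308),79.5),("vent",(437,295),74),("lidFL",(350,105),72),("lidFR",(343,348),72),("lidBL",(571,105),72)]:print(n,wonz(p,q,uv,z).round(1))
E
```

```text
fin a [ 455.5 -231.9  101. ]
fin b [ 441.2 -267.8  101. ]
wing [ 429.7 -294.9   79.5]
vent [ 508.4 -320.3   74. ]
lidFL [ 496.7 -180.3   72. ]
lidFR [ 431.1 -337.    72. ]
lidBL [ 617.2 -231.1   72. ]
```

>>> servo_tool(deltas=[{"gripper": 1,"slide": [8.3,3,10],"twist": 0},{"gripper": 1,"slide": [0,0,25],"twist": 0},{"gripper": 1,"slide": [0,0,20],"twist": 0},{"gripper": 1,"slide": [0,0,12],"twist": 0},{"gripper": 0,"slide": [0,0,5.5],"twist": 0}])

```text
clock: 4.23
eef_pos: [448.5, -246.2, 103.8]
ee_rot: [-179.8, -0.1, 67.5]
wrist_force: [-0.1, -0.5, 0.5]
width: 75.3
grip_force: 0.0
```

>>> servo_tool(deltas=[{"gripper": -1,"slide": [0,0,0],"twist": 0},{"gripper": -1,"slide": [0,0,0],"twist": 0},{"gripper": -1,"slide": [0,0,0],"twist": 0},{"gripper": -1,"slide": [0,0,0],"twist": 0},{"gripper": -1,"slide": [0,0,0],"twist": 0}])

```text
clock: 4.65
eef_pos: [449.7, -247.8, 106.7]
ee_rot: [179.9, 0.0, 67.4]
wrist_force: [0.7, 0.2, -0.0]
width: 11.9
grip_force: 0.0
```

>>> servo_tool(deltas=[{"gripper": -1,"slide": [0,0,0],"twist": 0},{"gripper": -1,"slide": [0,0,0],"twist": 0}])

```text
clock: 4.82
eef_pos: [448.9, -247.4, 106.8]
ee_rot: [-180.0, 0.1, 67.4]
wrist_force: [-2.8, 1.8, 7.6]
width: 8.4
grip_force: 59.1
```

>>> servo_tool(deltas=[{"gripper": -0.4,"slide": [0,0,0],"twist": 0},{"gripper": -0.4,"slide": [0,0,0],"twist": 0},{"gripper": -0.4,"slide": [-4.5,-0.5,0],"twist": 0},{"gripper": -1,"slide": [0,0,0],"twist": 0},{"gripper": -1,"slide": [0,0,0],"twist": 0}])

```text
clock: 5.23
eef_pos: [446.7, -252.2, 106.0]
ee_rot: [180.0, 0.0, 67.4]
wrist_force: [-0.7, -1.9, 1.1]
width: 8.6
grip_force: 60.8
```

>>> servo_tool(deltas=[{"gripper": -1,"slide": [0,0,0],"twist": 0},{"gripper": -1,"slide": [0,0,0],"twist": 0},{"gripper": -1,"slide": [0,0,0],"twist": -3},{"gripper": -1,"slide": [0,0,0],"twist": -4},{"gripper": -1,"slide": [0,0,0],"twist": -4}])

```text
clock: 5.65
eef_pos: [446.7, -252.2, 106.0]
ee_rot: [-180.0, 0.1, 78.6]
wrist_force: [-2.2, -2.7, 2.9]
width: 8.7
grip_force: 61.2
```

>>> servo_tool(deltas=[{"gripper": -1,"slide": [0,0,0],"twist": -5},{"gripper": -1,"slide": [0,0,0],"twist": -5},{"gripper": -1,"slide": [0,0,0],"twist": -5},{"gripper": -1,"slide": [0,0,0],"twist": -5},{"gripper": -1,"slide": [0,0,0],"twist": -5}])

```text
clock: 6.07
eef_pos: [446.7, -252.2, 106.0]
ee_rot: [-180.0, 0.1, 103.7]
wrist_force: [-1.7, -2.4, 3.3]
width: 8.6
grip_force: 61.2
```

Turning well. Target yaw is about 157.

>>> servo_tool(deltas=[{"gripper": -1,"slide": [0,0,0],"twist": -6},{"gripper": -1,"slide": [0,0,0],"twist": -6},{"gripper": -1,"slide": [0,0,0],"twist": -6},{"gripper": -1,"slide": [0,0,0],"twist": -6},{"gripper": -1,"slide": [0,0,0],"twist": -6}])

```text
clock: 6.48
eef_pos: [446.7, -252.2, 106.0]
ee_rot: [-179.9, 0.0, 133.7]
wrist_force: [-2.2, -3.2, 3.2]
width: 8.4
grip_force: 61.2
```

>>> servo_tool(deltas=[{"gripper": -1,"slide": [0,0,0],"twist": -5},{"gripper": -1,"slide": [0,0,0],"twist": -5},{"gripper": -1,"slide": [0,0,0],"twist": -5},{"gripper": -1,"slide": [0,0,0],"twist": -4},{"gripper": -1,"slide": [0,0,0],"twist": -2}])

```text
clock: 6.9
eef_pos: [446.7, -252.2, 106.0]
ee_rot: [-179.9, -0.0, 154.6]
wrist_force: [-2.3, -2.3, 4.7]
width: 8.6
grip_force: 61.5
```

>>> servo_tool(deltas=[{"gripper": -1,"slide": [0,0,0],"twist": 0},{"gripper": -1,"slide": [0,0,0],"twist": 0},{"gripper": -1,"slide": [0,0,0],"twist": 0}])

```text
clock: 7.15
eef_pos: [446.7, -252.2, 106.0]
ee_rot: [-179.9, 0.0, 154.4]
wrist_force: [-3.2, -3.8, 5.2]
width: 8.6
grip_force: 61.5
```

>>> servo_tool(deltas=[{"gripper": 1,"slide": [0,0,0],"twist": 0},{"gripper": 1,"slide": [0,0,0],"twist": 0},{"gripper": 1,"slide": [0,0,-20],"twist": 0},{"gripper": 1,"slide": [0,0,-40],"twist": -4.5},{"gripper": 1,"slide": [0,0,-40],"twist": -4.5}])

```text
clock: 7.57
eef_pos: [446.2, -249.5, 205.8]
ee_rot: [179.8, -0.2, 163.8]
wrist_force: [1.1, -0.4, 1.2]
width: 68.3
grip_force: 0.0
```

>>> servo_tool(deltas=[{"gripper": 1,"slide": [9,35.3,-5],"twist": 0},{"gripper": 1,"slide": [9,35.3,-5],"twist": 0},{"gripper": 1,"slide": [9,35.3,-5],"twist": 0},{"gripper": 1,"slide": [9,35.3,0],"twist": 0},{"gripper": 1,"slide": [9,35.3,0],"twist": 0}])

```text
clock: 7.98
eef_pos: [454.0, -67.0, 221.0]
ee_rot: [179.9, 0.0, 163.4]
wrist_force: [0.2, 0.4, 0.2]
width: 85.8
grip_force: 0.0
```

>>> servo_tool(deltas=[{"gripper": 1,"slide": [9,35.3,0],"twist": 0},{"gripper": 1,"slide": [9,35.3,0],"twist": 0},{"gripper": 1,"slide": [0,0,0],"twist": 0}])

```text
clock: 8.23
eef_pos: [456.5, 12.7, 221.8]
ee_rot: [179.7, 0.1, 164.1]
wrist_force: [0.3, 0.3, 0.4]
width: 85.5
grip_force: 0.0
```

Run:
```python
from h import *
s=r.sense();print(s['eef_pos'],s['ee_rot'],s['q'])
im=r.grab_frame("wrist");cv2.imwrite("pics/w2.png",im[:,:,::-1])
```

```text
[456.5186109   12.72172137 221.81648   ] [1.79733736e+02 8.95891799e-02 1.64135382e+02] [ 56.33817689  25.57741315 -73.80065325 116.76536933  28.76398616
  58.82957213  42.56329608]
```

View pics/w2.png

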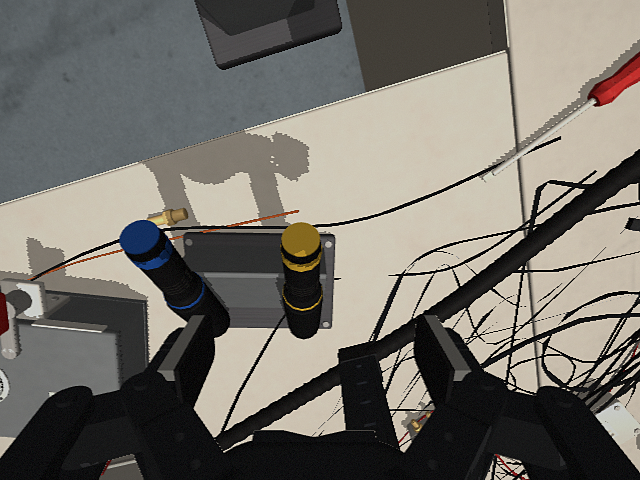

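The yellow cap face is at (301,238) and the ring near the shoulder at (302,303). The axis is nearly vertical in the image, so the yaw is right.

Run:
```python
from h import *
s=r.sense();print(s['eef_pos'],s['ee_rot'])
p=[456.52,12.72,221.82];q=[179.73,.09,164.135]
a=wonz(p,q,(301,238),153.5);b=wonz(p,q,(303,308),103)
for n,uv,z in[("capL",(281,240),154),("capR",(321,240),154),("corner",(329,240),12),("corner2",(328,324),12)]:print(n,wonz(p,q,uv,z).round(1))
d=a-b;print(a,b,np.degrees(np.arctan2(d[1],d[0])),np.linalg.norm(d[:2]))
W=R.from_euler('xyz',q,degrees=True);print("tool coords of a,b",W.inv().apply([a-p,b-p]).round(1))
```

```text
[456.61174323   9.00622794 221.32195141] [1.79880226e+02 5.60762916e-02 1.64002746e+02]
capL [430.    1.7 154. ]
capR [436.1  22.9 154. ]
corner [484.9  21.   12. ]
corner2 [575.7  -4.6  12. ]
[432.07316005  12.54839894 153.5       ] [501.24517252  -8.03131512 103.        ] 163.43146669355363 72.16849686847316
tool coords of a,b [[ 23.6  -7.2  68.3]
 [-48.5  -8.3 118.9]]
```

>>> servo_tool(deltas=[{"gripper": 1,"slide": [0,0,20],"twist": 0},{"gripper": 1,"slide": [0,0,20],"twist": 0},{"gripper": 1,"slide": [0,0,0],"twist": 0},{"gripper": 1,"slide": [0,0,0],"twist": 0}])

```text
clock: 8.62
eef_pos: [456.1, 3.4, 180.2]
ee_rot: [180.0, -0.2, 163.5]
wrist_force: [0.7, 0.5, 1.1]
width: 85.2
grip_force: 0.0
```

>>> servo_tool(deltas=[{"gripper": 1,"slide": [0.5,1.8,15],"twist": 0},{"gripper": 1,"slide": [0,0,18],"twist": 0},{"gripper": 0,"slide": [0,0,11],"twist": 0},{"gripper": -1,"slide": [0,0,0],"twist": 0},{"gripper": -1,"slide": [0,0,0],"twist": 0}])

```text
clock: 9.03
eef_pos: [457.0, 5.4, 137.2]
ee_rot: [180.0, -0.0, 163.4]
wrist_force: [1.0, 0.3, -0.4]
width: 52.1
grip_force: 0.0
```

>>> servo_tool(deltas=[{"gripper": -1,"slide": [0,0,0],"twist": 0},{"gripper": -1,"slide": [0,0,0],"twist": 0},{"gripper": -1,"slide": [0,0,0],"twist": 0},{"gripper": -1,"slide": [0,0,0],"twist": 0}])

```text
clock: 9.37
eef_pos: [457.6, 5.2, 137.8]
ee_rot: [-180.0, 0.1, 163.4]
wrist_force: [-2.4, -0.3, 5.1]
width: 22.4
grip_force: 58.4
```

>>> servo_tool(deltas=[{"gripper": -1,"slide": [6,0,-5.8],"twist": 0},{"gripper": -1,"slide": [7.2,0,-7],"twist": 0},{"gripper": -1,"slide": [7.2,0,-7],"twist": 0},{"gripper": -1,"slide": [7.2,0,-7],"twist": 0},{"gripper": -1,"slide": [7.2,0,-7],"twist": 0}])

```text
clock: 9.78
eef_pos: [422.5, 15.6, 171.3]
ee_rot: [-180.0, 0.0, 163.5]
wrist_force: [0.1, 0.3, -0.8]
width: 22.4
grip_force: 58.8
```

>>> servo_tool(deltas=[{"gripper": -1,"slide": [7.2,0,-7],"twist": 0},{"gripper": -1,"slide": [7.2,0,-7],"twist": 0},{"gripper": -1,"slide": [7.2,0,-7],"twist": 0},{"gripper": -1,"slide": [7.2,0,-7],"twist": 0},{"gripper": -1,"slide": [7.2,0,-7],"twist": 0}])

```text
clock: 10.2
eef_pos: [387.8, 25.8, 206.0]
ee_rot: [-179.9, -0.0, 163.5]
wrist_force: [-0.4, -0.2, -0.4]
width: 22.1
grip_force: 58.8
```

>>> servo_tool(deltas=[{"gripper": -1,"slide": [10,0,-9],"twist": 0},{"gripper": -1,"slide": [0,0,-10],"twist": 0},{"gripper": -1,"slide": [0,0,0],"twist": 0},{"gripper": -1,"slide": [0,0,0],"twist": 0}])

```text
clock: 10.53
eef_pos: [379.4, 27.8, 224.8]
ee_rot: [-179.9, 0.1, 163.4]
wrist_force: [-0.2, 0.5, -0.4]
width: 22.2
grip_force: 58.8
```

Run:
```python
from h import *
s=r.sense();print(s['eef_pos'],s['ee_rot'],s['q'])
a=r.grab_frame("scene")[:,:,::-1][180:320,210:410];b=r.grab_frame("top")[:,:,::-1][190:290,220:320]
c=np.zeros((560,800,3),np.uint8)
cv2.imwrite("pics/s3.png",cv2.resize(a,(800,560),interpolation=cv2.INTER_CUBIC))
```

```text
[379.4295671   27.83294804 224.83305808] [-1.79873804e+02  1.01467277e-01  1.63392897e+02] [ 70.01055838  15.40624253 -85.43739484 125.55193744  19.12981584
  54.72041453  46.81215092]
```

View pics/s3.png

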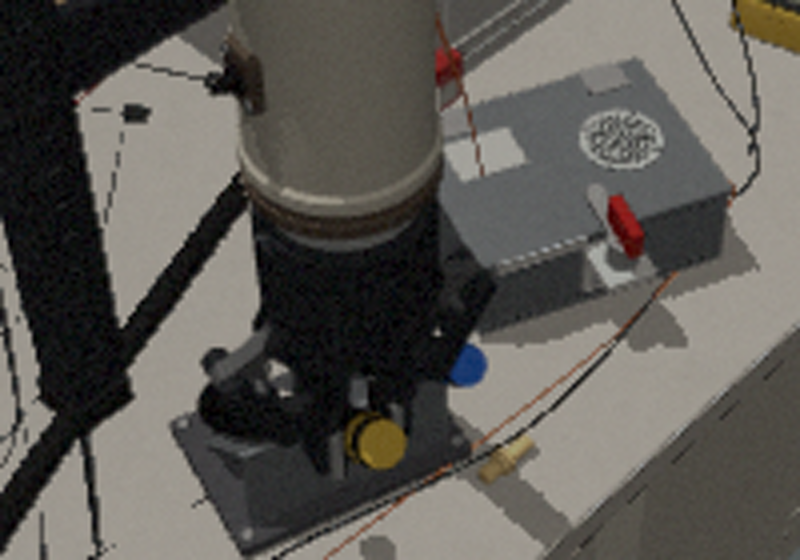

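>>> servo_tool(deltas=[{"gripper": -1,"slide": [-9.7,0.7,17.3],"twist": 0},{"gripper": -1,"slide": [0,0,0],"twist": 0},{"gripper": -1,"slide": [-4.5,0,4.3],"twist": 0},{"gripper": -1,"slide": [-4.5,0,4.3],"twist": 0},{"gripper": -1,"slide": [-4.5,0,4.3],"twist": 0}])

```text
clock: 11.05
eef_pos: [401.6, 23.1, 194.0]
ee_rot: [180.0, -0.1, 163.5]
wrist_force: [0.4, 0.4, -0.3]
width: 22.4
grip_force: 58.8
```

>>> servo_tool(deltas=[{"gripper": -1,"slide": [-3.7,0,3.8],"twist": 0},{"gripper": -1,"slide": [0,0,0],"twist": 0},{"gripper": -1,"slide": [0,0,0],"twist": 0}])

```text
clock: 11.3
eef_pos: [405.3, 21.7, 190.5]
ee_rot: [180.0, -0.1, 163.5]
wrist_force: [-0.4, 0.5, -1.3]
width: 22.7
grip_force: 58.8
```

No resistance, so the tip is about 12 mm inside. Next I'll arc the grip around the tube's upper rim to pivot the probe in the pads.

>>> servo_tool(deltas=[{"gripper": -1,"slide": [-5.1,0,-5.8],"twist": 0},{"gripper": -1,"slide": [-5.1,0,-5.7],"twist": 0},{"gripper": -1,"slide": [-5.8,0,-5.1],"twist": 0},{"gripper": -1,"slide": [-5.8,0,-5.1],"twist": 0},{"gripper": -1,"slide": [0,0,0],"twist": 0}])

```text
clock: 11.72
eef_pos: [427.6, 14.6, 213.4]
ee_rot: [180.0, 0.0, 163.4]
wrist_force: [-3.9, 0.9, -1.6]
width: 22.2
grip_force: 59.3
```

>>> servo_tool(deltas=[{"gripper": -1,"slide": [-6.5,0,-4.3],"twist": 0},{"gripper": -1,"slide": [-6.4,0,-4.3],"twist": 0},{"gripper": -1,"slide": [-6.8,0,-3.5],"twist": 0},{"gripper": -1,"slide": [-6.8,0,-3.5],"twist": 0},{"gripper": -1,"slide": [0,0,0],"twist": 0}])

```text
clock: 12.13
eef_pos: [453.7, 7.3, 228.9]
ee_rot: [179.9, 0.1, 163.4]
wrist_force: [-3.6, 0.2, 1.7]
width: 22.1
grip_force: 59.8
```

>>> servo_tool(deltas=[{"gripper": -1,"slide": [-7.3,0,-2.6],"twist": 0},{"gripper": -1,"slide": [-7.3,0,-2.6],"twist": 0},{"gripper": -1,"slide": [-7.5,0,-1.8],"twist": 0},{"gripper": -1,"slide": [-7.5,0,-1.7],"twist": 0},{"gripper": -1,"slide": [0,0,0],"twist": 0}])

```text
clock: 12.55
eef_pos: [482.4, -1.1, 237.3]
ee_rot: [179.9, 0.1, 163.4]
wrist_force: [-2.7, -0.3, 1.5]
width: 22.4
grip_force: 59.2
```

Run:
```python
from h import *
s=r.sense();print(s['eef_pos'],s['ee_rot'],s['q'])
im=r.grab_frame("wrist");b=r.grab_frame("scene")
a=np.hstack([cv2.resize(im[150:480,200:440,::-1],(400,550)),cv2.resize(b[180:300,230:318,::-1],(400,550),interpolation=cv2.INTER_CUBIC)])
cv2.imwrite("pics/w4.png",a)
```

```text
[482.37497417  -1.14973035 237.29093777] [1.79906190e+02 1.20535985e-01 1.63390986e+02] [ 54.56713448  25.82726537 -70.78171778 112.64518275  27.96647479
  61.23401601  44.86369808]
```

View pics/w4.png

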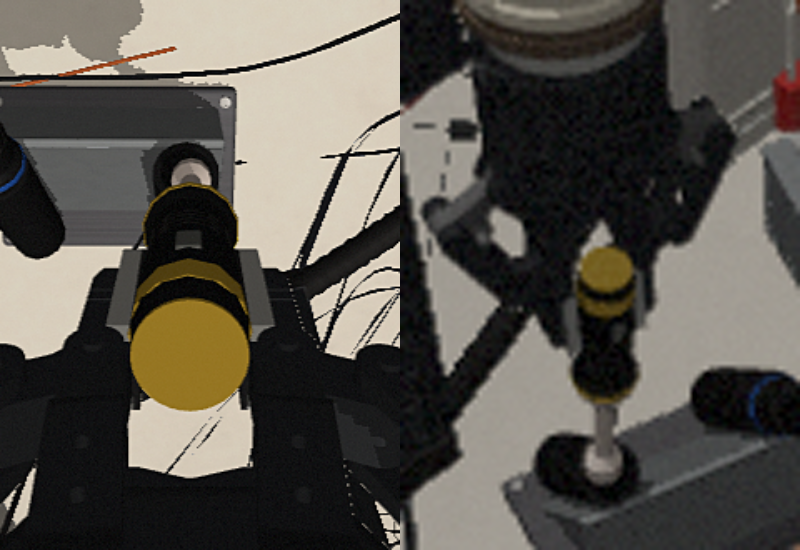

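The probe is pivoting as intended, now near vertical with the head at the tube rim. I'll finish the last degrees, lift clear and check the angle.

>>> servo_tool(deltas=[{"gripper": -1,"slide": [-5,0,-0.7],"twist": 0},{"gripper": -1,"slide": [-5,0,-0.5],"twist": 0},{"gripper": -1,"slide": [-5,0,-0.3],"twist": 0},{"gripper": -1,"slide": [0,0,0],"twist": 0},{"gripper": -1,"slide": [3,0,-8],"twist": 0}])

```text
clock: 13.07
eef_pos: [492.2, -4.9, 245.4]
ee_rot: [180.0, -0.0, 163.4]
wrist_force: [0.4, 0.1, -1.5]
width: 21.9
grip_force: 58.4
```

>>> servo_tool(deltas=[{"gripper": -1,"slide": [3,0,-20],"twist": 0},{"gripper": -1,"slide": [10,0,-30],"twist": 0},{"gripper": -1,"slide": [20,0,-10],"twist": 0},{"gripper": -1,"slide": [0,0,0],"twist": 0},{"gripper": -1,"slide": [0,0,0],"twist": 0}])

```text
clock: 13.48
eef_pos: [460.7, 4.6, 307.2]
ee_rot: [-179.9, 0.2, 163.4]
wrist_force: [0.2, -0.2, -1.2]
width: 22.3
grip_force: 58.7
```

Run:
```python
from h import *
s=r.sense();print(s['eef_pos'],s['ee_rot'],s['q'])
b=r.grab_frame("scene")
# outline predictions: vertical probe axis tip & cap in scene px
p=s['eef_pos'];u=lambda t:np.array([p[0]-.958*t,p[1]+.286*t,0])
print("tip0,cap0",proj("scene",[[p[0],p[1],p[2]-6-138],[p[0],p[1],p[2]+28]]))
uo,vo=225,180
cv2.imwrite("pics/s5.png",cv2.resize(b[180:300,225:335,::-1],(550,600),interpolation=cv2.INTER_CUBIC))
```

```text
[460.7096711    4.61246426 307.15124054] [-179.89576625    0.24372929  163.42186233] [ 64.24654316  18.16699477 -79.39099062 110.52361078  19.66492685
  67.11593159  50.95875663]
tip0,cap0 [[279.57426236 274.97124438]
 [273.3997187  213.50765119]]
```

View pics/s5.png

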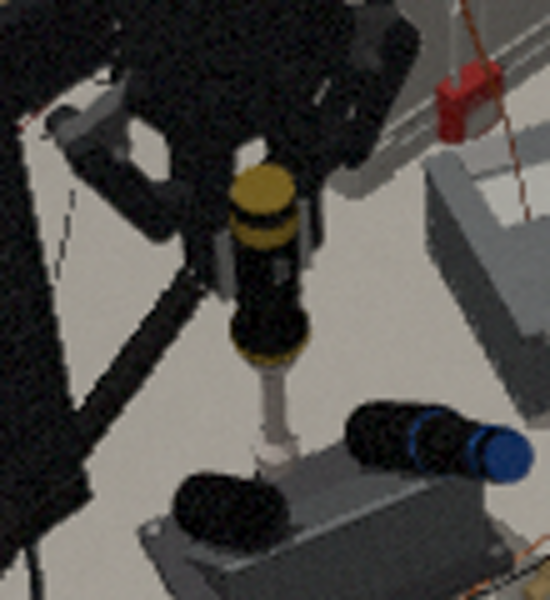

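Tip at px (280.6,273.6), cap centre at (277.6,218), shoulder ring at about (279,249). Fitting the tilt.

Run:
```python
from h import *
from scipy.optimize import least_squares
p=np.array([460.7,4.6,301.2]);
f=lambda q:(proj("scene",[p+ (q[0]+t)*np.array([-.958*np.sin(q[1]),.286*np.sin(q[1]),np.cos(q[1])])+np.array([.958,-.286,0])*q[2] for t in(34,-50,-138)])-[[277.6,218],[279.5,249.5],[280.6,273.6]]).ravel()
g=lambda q:np.r_[f(q),q[2]/5,q[0]/10]
s=least_squares(g,[0,0,0]);print(s.x,np.degrees(s.x[1]),f(s.x).round(1))
```

```text
[  0.90091203   0.08065618 -12.02046256] 4.621258938062512 [-0.5  0.4 -1.  -1.4 -0.9  1.3]
```

>>> servo_tool(deltas=[{"gripper": -1,"slide": [-6,-13,0],"twist": 0},{"gripper": -1,"slide": [-12,-26,0],"twist": 0},{"gripper": -1,"slide": [-12,-26,0],"twist": 0},{"gripper": -1,"slide": [-12,-26,0],"twist": 0},{"gripper": -1,"slide": [-12,-26,0],"twist": 0}])

```text
clock: 13.95
eef_pos: [478.7, -125.4, 305.2]
ee_rot: [180.0, -0.0, 163.4]
wrist_force: [1.1, 0.2, -0.0]
width: 22.5
grip_force: 58.7
```

>>> servo_tool(deltas=[{"gripper": -1,"slide": [-12,-26,0],"twist": 0},{"gripper": -1,"slide": [-12,-26,0],"twist": 0},{"gripper": -1,"slide": [-12,-26,0],"twist": 0},{"gripper": -1,"slide": [-12,-26,0],"twist": 0},{"gripper": -1,"slide": [-12,-26,0],"twist": 0}])

```text
clock: 14.37
eef_pos: [498.6, -267.4, 304.5]
ee_rot: [180.0, -0.1, 163.4]
wrist_force: [0.8, 0.6, 0.1]
width: 22.5
grip_force: 58.7
```

>>> servo_tool(deltas=[{"gripper": -1,"slide": [-12,-26,5],"twist": 0},{"gripper": -1,"slide": [-8,-19,10],"twist": 0},{"gripper": -1,"slide": [-4,-7,10],"twist": 0},{"gripper": -1,"slide": [0,0,10],"twist": 0},{"gripper": -1,"slide": [0,0,7],"twist": 0}])

```text
clock: 14.78
eef_pos: [506.5, -320.0, 261.7]
ee_rot: [179.9, -0.1, 163.5]
wrist_force: [0.3, 0.4, -0.8]
width: 22.6
grip_force: 58.7
```

>>> servo_tool(deltas=[{"gripper": -1,"slide": [0,0,0],"twist": 0},{"gripper": -1,"slide": [0,0,0],"twist": 0},{"gripper": -1,"slide": [0,0,0],"twist": 0}])

```text
clock: 15.03
eef_pos: [507.7, -319.3, 264.8]
ee_rot: [-180.0, 0.0, 163.6]
wrist_force: [0.4, -0.5, -0.9]
width: 22.4
grip_force: 58.7
```

Run:
```python
from h import *
s=r.sense();p=s['eef_pos'];print(p,s['ee_rot'],s['q'])
w=r.grab_frame("wrist");b=r.grab_frame("scene")
q=[[p[0],p[1],p[2]-144],[508,-322,74]]
print("scene pred tip,vent",proj("scene",q))
a=np.hstack([cv2.resize(w[100:400,200:440,::-1],(400,500)),cv2.resize(b[150:260,320:408,::-1],(400,500),interpolation=cv2.INTER_CUBIC)])
cv2.imwrite("pics/w6.png",a)
```

```text
[ 507.66417231 -319.31966479  264.76070628] [-1.79990229e+02  4.17080588e-02  1.63587056e+02] [ 75.17466142  36.63475651 -66.0658128   95.08832175  35.05880777
  71.76452206  75.35136143]
scene pred tip,vent [[365.1758655  201.30456911]
 [364.47218628 214.36512312]]
```

View pics/w6.png

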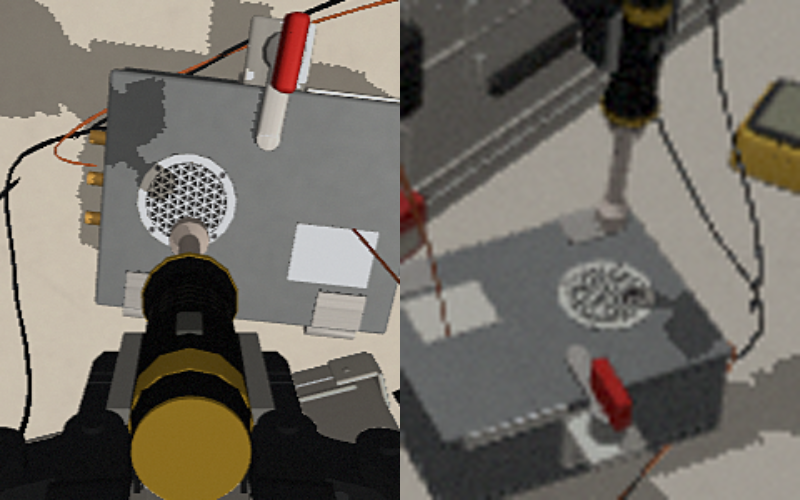

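Tip at about wrist px (313,240) and scene (366,199); vent centre at wrist (312,221) and scene (365,215).

Run:
```python
from h import *
p=[507.66,-319.32,264.76];q=[-179.99,.04,163.587]
print("tip",wonz(p,q,(313,240),121),"vent",wonz(p,q,(312.2,220.6),74))
from scipy.optimize import least_squares
# tip from wrist + scene rays
c=r.camera_info("wrist")
a=wonz(p,q,(313,240),200);b=wonz(p,q,(313,240),50);d=b-a;o,e=ray("scene",(366.2,199.3))
s=np.linalg.lstsq(np.c_[d,-e],o-a,rcond=None)[0];print("tip tri",a+s[0]*d,o+s[1]*e)
a=wonz(p,q,(312.2,220.6),200);b=wonz(p,q,(312.2,220.6),50);d=b-a;o,e=ray("scene",(365.3,214.7))
s=np.linalg.lstsq(np.c_[d,-e],o-a,rcond=None)[0];print("vent tri",a+s[0]*d,o+s[1]*e)
```

```text
tip [ 510.15277943 -320.83742312  121.        ] vent [ 507.26543286 -320.84193443   74.        ]
tip tri [ 508.02656561 -320.19259396  127.6615381 ] [ 506.33898834 -320.92779368  127.1940677 ]
vent tri [ 506.86485793 -320.71606385   75.53430057] [ 505.00925606 -321.60493154   75.12276108]
```

>>> servo_tool(deltas=[{"gripper": -1,"slide": [1,0,7],"twist": 0},{"gripper": -1,"slide": [0,0,7],"twist": 0},{"gripper": -1,"slide": [0,0,6],"twist": 0},{"gripper": -1,"slide": [0,0,4],"twist": 0},{"gripper": -1,"slide": [0,0,1],"twist": 0}])

```text
clock: 15.55
eef_pos: [505.5, -320.4, 237.8]
ee_rot: [180.0, -0.1, 163.4]
wrist_force: [-0.1, -0.1, -0.7]
width: 22.4
grip_force: 58.7
```

>>> servo_tool(deltas=[{"gripper": -1,"slide": [0,0,0],"twist": 0},{"gripper": -1,"slide": [0,0,0],"twist": 0},{"gripper": -1,"slide": [0,0,0],"twist": 0},{"gripper": -1,"slide": [0,0,0],"twist": 0},{"gripper": -1,"slide": [0,0,0],"twist": 0}])

```text
clock: 15.97
eef_pos: [506.3, -320.6, 239.4]
ee_rot: [-180.0, 0.0, 163.4]
wrist_force: [0.1, -0.4, -0.6]
width: 22.5
grip_force: 58.7
```

>>> servo_tool(deltas=[{"gripper": -1,"slide": [0,0,0],"twist": 0},{"gripper": -1,"slide": [0,0,0],"twist": 0},{"gripper": -1,"slide": [0,0,0],"twist": 0},{"gripper": -1,"slide": [0,0,0],"twist": 0},{"gripper": -1,"slide": [0,0,0],"twist": 0}])

```text
clock: 16.38
eef_pos: [506.2, -320.5, 239.1]
ee_rot: [180.0, 0.0, 163.4]
wrist_force: [0.7, 0.2, -0.8]
width: 22.5
grip_force: 58.7
```

Run:
```python
from h import *
s=r.sense();print(s['eef_pos'],s['wrist_force'],s['qvel'].round(2))
a=r.grab_frame("scene")[:,:,::-1][160:240,330:410]; b=r.grab_frame("wrist")[:,:,::-1][100:400,200:440]
cv2.imwrite("pics/s7.png",np.hstack([cv2.resize(a,(400,500),interpolation=cv2.INTER_CUBIC),cv2.resize(b,(400,500))]))
```

```text
[ 506.16621996 -320.52932761  239.12134604] [ 0.66257055  0.1744241  -0.832811  ] [ 0.01 -0.06  0.06 -0.04  0.03  0.05 -0.03]
```

View pics/s7.png

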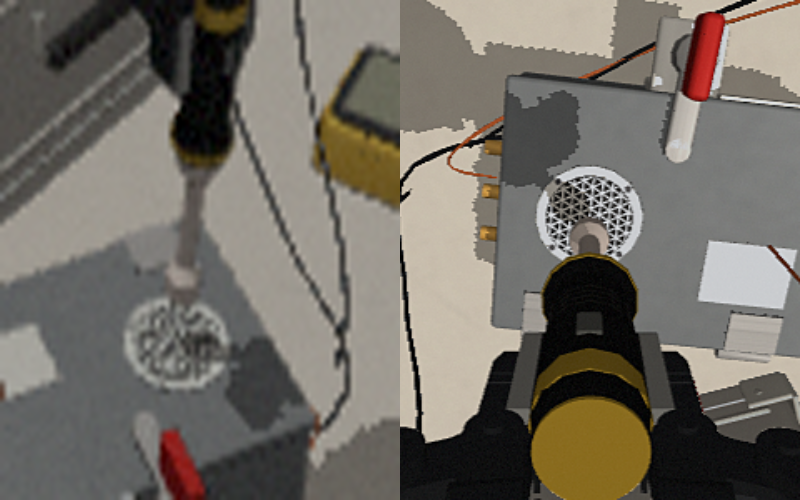

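The probe is vertical, at rest and about 25 mm above the vent centre, with the tip at scene (367,208) and the vent at (366,215). The lid is shut and the latch lies across it.

```bash
python3 -c "
from cell import r
print(r.finish_job())"
```

```text
the job is handed in; nothing more can be done
None
```

The job is handed in, though the hand-in call gave no verdict: the lid is shut, the latch is turned across it (about 1.5 rad), and the yellow-ringed probe is held still and within about 5° of straight down, its tip roughly 25 mm above the middle of the vent.

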